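# Hang the grooming mitt on the drying rack and lock the rack out at the mark

### The arm

A 7-joint arm with a two-finger parallel gripper is mounted at the origin on the work surface. World frame = base frame: x ahead of the robot, y to its left, z up, the work surface at z = 0. Lengths are in m, angles in rad, forces in N, time in s.
With the tool pointing down it reaches from about 0.425 to 1.025 m from the base axis. Payload 9.4 kg.
Tool frame: the origin (TCP) lies at the very end of the fingers, on their centre line; the grasp point (between the pads) lies 19 mm behind it; z points along the fingers, y is the line along which they close (so a half turn about z gives the same grasp; the last joint's range is limited). The gripper opens to 93 mm and grips with 3 to 60 N. Pads are 15 mm wide; open, the fingers measure 128 mm over their backs; the gripper's body (75 mm by 188 mm) begins 65 mm behind the grasp point.
Start: joints at [-1.268, 0.599, -0.003, 1.599, 0.002, 0.943, -0.08], TCP at [0.269, 0.673, 0.219] pointing down, gripper open.
Joint ranges: [-2.57, 2.57], [-0.35, 1.97], [-1.29, 1.29], [0.11, 2.56], [-1.05, 4.19], [0.11, 1.86], [-2.63, 2.63]. Speed limits (rad/s): [2.22, 2.22, 3.01, 3.01, 3.14, 3.14, 3.14].

### API

Orientations are given as a unit quaternion [w, x, y, z].
In Python, from plant import sense, read_camera, get_calibration, hand_in gives the robot as it stands.
- The arm moves only by the tool drive_tool, never from a script. Its argument "deltas" is a list of rows, each a list of 5 numbers: the shift along the tool's x, y, z in units of 40 mm (1.0 is 40 mm), then the turn about the tool's z in units of 8 degrees (1.0 is 8 degrees), then the finger opening in mm, from 0 to 93. A call has exactly 5 rows; each row shifts and turns the commanded pose from where the row before left it, along the tool's axes as they then stand; what a row does not reach is not made up. A row lasts 1/10 s, in which the tool goes at most 50 mm and 8.59 degrees, less where a joint would pass 70% of its speed; a pose out of reach is approached as far as the arm can. A call is refused whole if a number of a shift passes 1 or a number of a turn 1, either way. A call with a gripper value outside its range is refused whole. The fingers move at their own pace and stop on an object; "force" is the grip in N (left out, the last holds). Time passes only in rows, so rows that do not move let the fingers close, or fill a call up. It gives the time, the measured TCP pose, the force, the opening and the grip force at its end, in the units of the state.
- sense(): the state, without advancing time (a new reading comes with each control period).
- read_camera(name): name is "scene" or "top" or "wrist"; returns the picture (420x560x3 uint8, red, green, blue); there is no depth.
- get_calibration(name): a dict with "vfov" (degrees; the focal length in pixels is half the picture's height over the tangent of half this angle, whatever the lens; pixels are square), "cx", "cy" (the principal point, pixels), "R" (3x3) and "t" (3): a world point X has camera coordinates R X + t; the wrist camera has in their place "hand_eye" (4x4, takes a point from camera to tool coordinates, whose origin is the TCP and whose axes are the flange's). Camera axes: x right, y down, z forward; pixel columns grow to the right and rows downward; lengths in m; the calibration is good to about 2 mm. A picture is of the moment at which its call begins: read the wrist's pose just before it. get_calibration takes no time and is no camera call.
- hand_in(): hands the job in; it is judged then, once.
The state is a dict: "time_s": time; "joint_pos": joint angles; "joint_velocities": joint speeds; "effort": joint torques, N m; "tcp_pos": TCP position; "tool_rot": TCP orientation; "wrist_force": force on the tool from outside, world axes, zero at the start; "moment": the same for the moment, N m; "opening": opening from 0.0 (shut) to 1.0 (fully open); "gripper_force": force on a finger pad.
Only numpy, scipy, OpenCV 4.12 (cv2) and the standard library are available. Lean on these libraries where they do the work, as an engineer would, in place of code of your own. Each camera call takes 0.05 s, during which the arm holds its last target. There are 200 camera calls.

### The job

Hang the green grooming mitt, cuff down, astride the drying rack's horizontal bar and let go of it; then take the black grip post with the orange cam lever still open, draw the sprung sliding leg out until its yellow pointer lines up with the red mark, and while holding it there squeeze the cam lever fully shut against the post. Do not shut the lever anywhere else than at the mark, and leave the dispenser, bottle, chew cube and clip where they are. Finish while still gripping the post and the shut lever together, with the pointer on the mark and the mitt hanging: do not let go.

Things in the scene. Friction and masses are not known exactly. Their poses are not given: they have to be found in the camera images.
- dock: Fixed aluminium channel of the drying rack, lying on the shelf: 100 wide (its x) by 390 long (its y, from -190 to +200) and 30 high. Origin on the shelf at z 0. The leg slides in it along the dock's +y; all parts of the rack share the dock's yaw. The dock's x axis points roughly away from the robot.
- leg (a joint): Travel of the sliding leg along the dock's +y, m: 0 fully in (start), 0.150 fully out. A weak spring always pulls it in (1.6 N at 0, 2.6 N at 0.13; friction 0.8 N): it runs back if let go. The leg carries the bar, pointer, grip post and lever, and ends in a black rubber foot (50 x 14 x 24) centred 28 mm beyond the post in the dock's +y.
- bar_top (a point): Top of the middle of the rack's horizontal steel bar: 14 mm diameter, 170 long along the dock's y, between two 14 mm upright posts at its ends (centres 85 mm either side; nothing stands above the bar). Top of the bar 137 mm above the shelf. Axes as the dock's. It moves with the leg; at leg 0 it lies at dock (0, -70, 137) mm.
- pointer (a point): Tip of the yellow pointer on the leg (8 mm wide along y, on the +x side), 36 mm above the shelf. It moves with the leg, at leg 0 it lies at dock (41, 45, 36) mm. 55 mm behind the grip post along the dock's y.
- mark: Red length mark fixed on the dock's +x edge, block 18 x 10 (along y) x 28 high, top 36 mm above the shelf, origin at the centre of its underside, yaw as the dock's. The leg is at the mark when the pointer has the same position as this along the dock's y. The place of the mark along the dock varies (leg travel about 70 to 130 mm).
- grip_post (a point): Black upright grip post on the leg, 16 (dock x) by 30 (dock y) by 53 tall; this point is the centre of its foot, 32 mm above the shelf; its top is 85 mm above the shelf. At leg 0 it stands at dock (0, 100) mm. The lever stands on its +x side. The channel below it is 30 mm high and the leg's top 32 mm.
- lever (a joint): Opening angle of the cam lever, rad: 0 shut (upright along the post's +x face), 0.45 widest; starts at 0.35 to 0.45. Hinge along the dock's y, 12.5 mm to the +x side of the post's centre, 40 mm above the shelf; open, it leans to +x. It stays where left; friction yields at about 14 N at its tip: a grip under 10 N across post and open lever holds the leg without shutting it, 25 N or more shuts it.
- lever_tip (a point): Middle of the free upper edge of the cam lever's orange plate (7 thick, 26 wide along y, 42 from hinge to this edge). Post and plate together reach from 8 mm on the -x side of the post's centre to 16 mm on its +x side when shut, and to about 32 mm at the tip when open: their middle moves about 8 mm towards -x as it shuts, and the hand should follow it.
- mitt: Green mitt-shaped grooming brush of stiff silicone, about 120 g, standing cuff down: two upright panels, 6 mm thick, 28 mm apart (40 overall along its x), 76 wide along its y plus a thumb to y +54, 103 tall, rounded top. They are joined only near the top; bottom and sides are open, so it can straddle a bar lying along its y. Origin at the centre of its underside, z up.
- mitt_fold (a point): Middle of the underside of the web that joins the mitt's panels, 84.5 mm above the mitt's origin: this rests on top of the bar.
- mitt_grip (a point): Centre of the mitt 78 mm above its origin, a good place to pinch it across its 40 mm thickness (x) from above.
- dispenser: Bystander: clear plastic pellet dispenser, 85 x 85 x 162 tall, origin under its centre.
- drip_bottle: Bystander: empty glass drip bottle, 62 diameter, 192 tall, origin under its centre.
- chew_cube: Bystander: maple chew cube, 45 mm, origin under its centre.
- spring_clip: Bystander: chrome spring clip lying flat, 55 x 28 x 17, origin under its centre.

How it is judged:
On the way, in this order (a step that is already met when the one before it is completed fails the run):
1. the mitt hangs astride the bar, released (x of mitt_fold in the frame of bar_top between -0.015 and 0.015 m and y of mitt_fold in the frame of bar_top between -0.05 and 0.05 m and z of mitt_fold in the frame of bar_top between -0.008 and 0.01 m and angle between mitt's own z axis and vertical below 0.3 rad and contact force between the fingers and mitt below 0.1 N), for 0.3 s.
2. the leg is held by the post with its pointer at the mark (within 5 mm), the lever still open (y of pointer in the frame of mark between -0.005 and 0.005 m and value of joint lever above 0.2 rad and contact force between the fingers and leg_c0 above 0.5 N), for 0.2 s.
3. the lever is shut with the pointer at the mark and the post held (y of pointer in the frame of mark between -0.005 and 0.005 m and value of joint lever below 0.06 rad and contact force between the fingers and leg_c0 above 2 N), for 0.3 s.
At the end, for the whole second after the job is handed in: Fingers grip post and shut lever (over 2 N on each; lever under 0.06 rad), pointer within 5 mm of the mark along the dock, mitt hanging still and untouched astride the bar (web within 15 mm across, 50 mm along, 10 mm in height of the bar top's middle; tilt under 0.3 rad) (all of step 1 and all of step 3 and contact force between the fingers and lever_c0 above 2 N and linear speed of mitt below 0.05 m/s); the arm keeps its last pose, push and grip.
It fails at once if the lever is shut while the pointer is more than 8 mm off the mark (value of joint lever below 0.1 rad and not (y of pointer in the frame of mark between -0.008 and 0.008 m)).
It fails at once if the dispenser is pushed away by more than 20 mm or tipped over (distance of dispenser from where it was at the start of the episode above 0.02 m or angle between dispenser's own z axis and vertical above 0.5 rad).
It fails at once if the drip bottle is pushed away by more than 20 mm or tipped over (distance of drip_bottle from where it was at the start of the episode above 0.02 m or angle between drip_bottle's own z axis and vertical above 0.5 rad).
It fails at once if the chew cube is pushed away by more than 20 mm or tipped over (distance of chew_cube from where it was at the start of the episode above 0.02 m or angle between chew_cube's own z axis and vertical above 0.5 rad).
It fails at once if the spring clip is pushed away by more than 20 mm or tipped over (distance of spring_clip from where it was at the start of the episode above 0.02 m or angle between spring_clip's own z axis and vertical above 0.5 rad).
It also fails if it takes over 51 s, if anything falls off the work surface, if the arm or the gripper's body presses on something with over 40 N, if the wrist force passes 120 N, or if a joint passes its speed limit or range.

## Working session

There is one attempt and no reset: what is moved stays moved. The work goes in short steps, Python scripts to look and compute and a tool call to move; the robot and the scene stay as the last step left them, time stands still between calls to the robot, and variables do not carry over. Pictures are saved under pics/ and viewed, at most 10 in all, crops included, and the job is handed in when it is done.

Besides the shell and the picture viewer there is one more tool, called after "Call:" by a JSON object that holds its "method" and its "body", one argument or row to a line. drive_tool: Moves the arm, as the interface text tells. Its arguments: {"type":"object","properties":{"deltas":{"type":"array","items":{"type":"array","items":{"type":"number"}}},"force":{"type":"number"}},"required":["deltas"]}

```bash
mkdir -p pics; python3 - <<'E'
from plant import *
import cv2,numpy as np
s=sense();print(s['time_s'],s['tcp_pos'],s['tool_rot'])
for n in("scene","top"):
    cv2.imwrite(f"pics/{n}0.png",read_camera(n)[:,:,::-1]);print(n,get_calibration(n))
print(get_calibration("wrist"))
E
```

```text
0.0 [0.26860728 0.67286982 0.21776577] [-7.87729255e-05  1.88716332e-01  9.82031329e-01 -7.80399524e-04]
scene {'vfov': 57.71331138206127, 'cx': 275.5646409576179, 'cy': 204.13384717020384, 'R': array([[-0.82470824,  0.56543713,  0.01171198],
       [ 0.36088786,  0.5420854 , -0.75888298],
       [-0.4354495 , -0.62163034, -0.65112169]]), 't': array([ 0.51930613, -0.07618968,  1.08462559])}
top {'vfov': 45.10228420419837, 'cx': 282.2928450659047, 'cy': 209.84826030631345, 'R': array([[ 0.00867294, -0.99995331, -0.0042607 ],
       [-0.98638508, -0.00785535, -0.16426429],
       [ 0.16422316,  0.00562734, -0.98640716]]), 't': array([-0.0605582 ,  0.55972228,  1.03118619])}
{'vfov': 69.16265246684854, 'cx': 281.12979909024466, 'cy': 212.8234202601019, 'hand_eye': array([[ 6.12847874e-04, -9.52979342e-01, -3.03034649e-01,
         8.45691429e-02],
       [ 9.99999785e-01,  5.13957596e-04,  4.06081520e-04,
        -5.27533531e-04],
       [-2.31240340e-04, -3.03034833e-01,  9.52979452e-01,
        -1.64734710e-01],
       [ 0.00000000e+00,  0.00000000e+00,  0.00000000e+00,
         1.00000000e+00]])}
```

View pics/scene0.png

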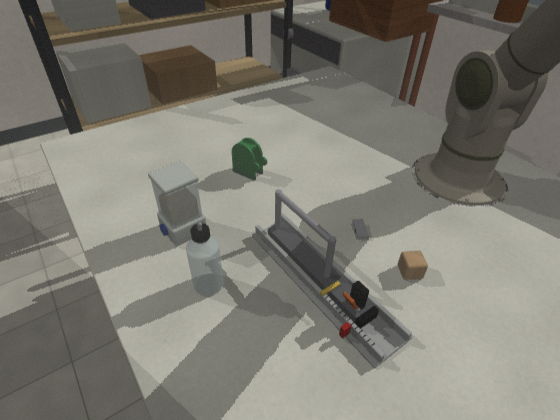

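View pics/top0.png

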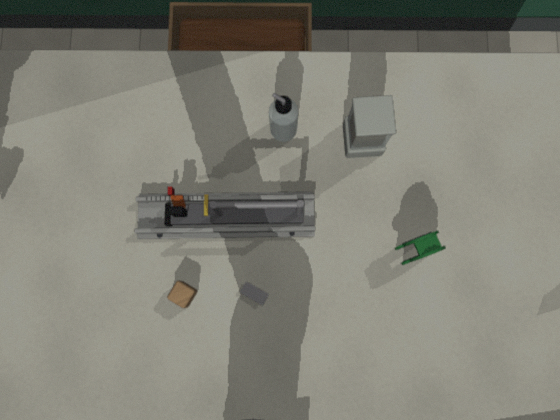

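The scene view shows the mitt at (249,158), and the rack with the bar from (279,195) to (332,240), post (360,293), pointer (331,287) and mark (345,330). In the top view the mitt is at (424,246), the bar runs (222–300,205), the pointer is at (206,205), the post at (178,211) and the mark at (171,191). I'll zoom in to measure.

```bash
python3 - <<'E'
import cv2,numpy as np
t=cv2.imread("pics/top0.png");s=cv2.imread("pics/scene0.png")
def crop(im,x,y,w,h,k): return cv2.resize(im[y:y+h,x:x+w],None,fx=k,fy=k,interpolation=cv2.INTER_CUBIC)
m=np.zeros((600,800,3),np.uint8)
m[:280,:800]=crop(t,130,180,200,70,4)
m[290:590,:390]=crop(t,390,225,65,50,6)
m[290:590,400:700]=crop(s,225,132,50,50,6)
cv2.imwrite("pics/a.png",m)
cv2.imwrite("pics/b.png",crop(s,250,185,170,180,3.3)[:600])
E
```

```text
(no output)
```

View pics/a.png

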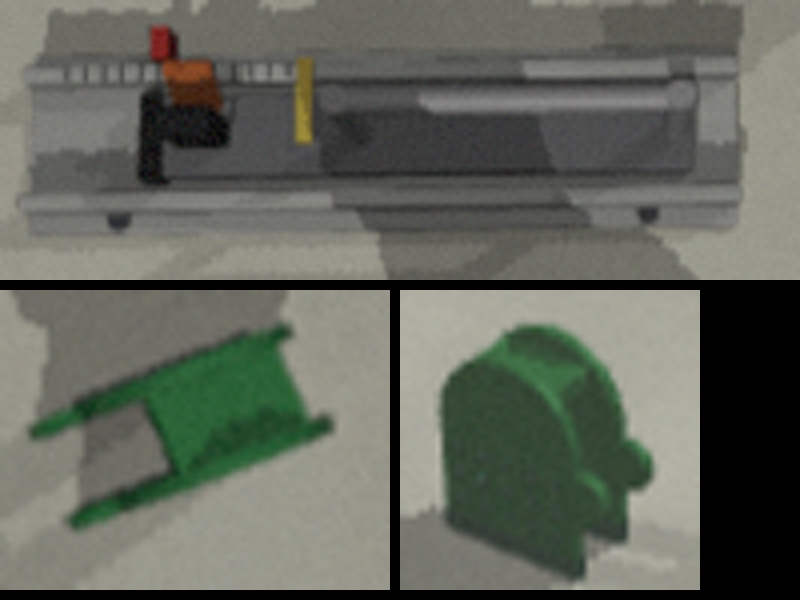

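View pics/b.png

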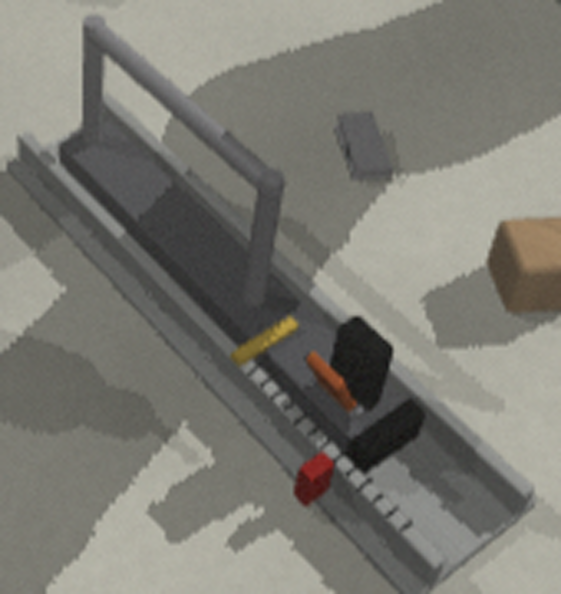

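```bash
cat > h.py <<'E'
import numpy as np
from plant import *
from scipy.optimize import least_squares
from scipy.spatial.transform import Rotation as Ro
def cam(n,s=None):
    c=get_calibration(n)
    f=210/np.tan(np.radians(c['vfov'])/2)
    if n=='wrist':
        H=np.array(c['hand_eye']);q=s['tool_rot'];Rt=Ro.from_quat(q[[1,2,3,0]]).as_matrix()
        Rc=Rt@H[:3,:3];tc=Rt@H[:3,3]+s['tcp_pos'];R=Rc.T;t=-R@tc
    else: R,t=np.array(c['R']),np.array(c['t'])
    return f,c['cx'],c['cy'],R,t
def proj(C,X):
    f,cx,cy,R,t=C;p=R@np.asarray(X)+t
    return np.array([cx+f*p[0]/p[2],cy+f*p[1]/p[2]])
def tri(obs):
    return least_squares(lambda X:np.concatenate([proj(C,X)-p for C,p in obs]),[.5,0,.1]).x
def at_z(C,p,z):
    f,cx,cy,R,t=C;d=R.T@np.array([(p[0]-cx)/f,(p[1]-cy)/f,1]);o=-R.T@t
    return o+d*(z-o[2])/d[2]
def frame(x,y,a,P):
    P=np.asarray(P)/1000;c,s=np.cos(a),np.sin(a)
    return np.array([x+c*P[0]-s*P[1],y+s*P[0]+c*P[1],P[2]])
E
cat > m0.py <<'E'
from h import *
T=cam('top');S=cam('scene')
t4=lambda x,y:np.array([130+x/4,180+y/4]); s3=lambda x,y:np.array([250+x/3.3,185+y/3.3])
t6=lambda x,y:np.array([390+x/6,225+(y-290)/6]); s6=lambda x,y:np.array([225+(x-400)/6,132+(y-290)/6])
for n,a,b in(("barA",t4(682,93),s3(95,25)),("barB",t4(328,97),s3(272,180)),("ptr",t4(305,62),s3(237,357)),("mark",t4(160,30),s3(315,462)),("post",t4(196,117),s3(365,330))):
    X=tri([(T,a),(S,b)]);print(n,X.round(4),(proj(T,X)-a).round(1),(proj(S,X)-b).round(1))
obs=[(T,t4(682,93),(0,-155,137)),(S,s3(95,23),(0,-155,137)),(T,t4(328,97),(0,15,137)),(S,s3(272,178),(0,15,137)),
(T,t4(305,62),(41,45,36)),(S,s3(237,357),(41,45,36)),(T,t4(196,117),(0,100,85)),(S,s3(365,330),(0,100,85)),
(T,t4(30,70),(50,200,30)),(T,t4(742,62),(50,-190,30)),(S,s3(20,140),(50,-190,30)),(S,s3(532,497),(-50,200,30))]
r=least_squares(lambda v:np.concatenate([proj(C,frame(*v,P))-p for C,p,P in obs]),[.55,.1,0],loss='soft_l1')
print('dock',r.x,r.fun.reshape(-1,2).round(1).tolist())
mo=[(S,s6(447,522),(20,-38,0)),(S,s6(583,578),(20,38,0)),(S,s6(625,543),(-20,38,0)),(T,t6(290,330),(20,-38,65)),(T,t6(333,425),(-20,-38,65)),(T,t6(30,432),(20,54,None)),(T,t6(72,523),(-20,54,None))]
q=least_squares(lambda v:np.concatenate([proj(C,frame(*v[:3],[P[0],P[1],v[3] if P[2] is None else P[2]]))-p for C,p,P in mo]),[.45,-.3,.35,50],x_scale=[.1,.1,.1,50])
print('mitt',q.x,q.fun.reshape(-1,2).round(1).tolist())
for d in (0,.07,.1,.13):
    print(d,frame(*r.x,(41,45+1000*d,36)).round(4))
s=sense();print(Ro.from_quat(s['tool_rot'][[1,2,3,0]]).as_matrix().round(3))
E
python3 m0.py
```

```text
barA [ 0.5595 -0.0922  0.1322] [ 0.1 -0.1] [0.2 0. ]
barB [0.5568 0.0799 0.1347] [ 0.7 -0.7] [0.9 0.2]
ptr [0.5941 0.1082 0.0319] [ 0.6 -0.5] [0.7 0.1]
mark [0.6082 0.1874 0.0396] [-0.1  0.1] [-0.1 -0. ]
post [0.553  0.1578 0.0819] [-0.5  0.4] [-0.6 -0.1]
dock [0.55569999 0.0625724  0.00697043] [[0.3, 0.8], [1.2, -1.6], [1.7, -0.2], [0.7, -1.1], [0.5, -2.0], [-0.1, -0.7], [-3.1, -0.8], [0.7, 1.1], [-1.3, -7.5], [-0.3, -5.4], [-3.4, -1.1], [5.1, -5.7]]
mitt [ 0.48384863 -0.35155864  0.37642417 40.64579668] [[0.6, 0.2], [-0.8, 0.0], [0.5, -1.1], [-0.4, -1.3], [0.4, 0.8], [-0.4, -1.3], [0.1, 1.3]]
0 [0.5964 0.1079 0.036 ]
0.07 [0.5959 0.1779 0.036 ]
0.1 [0.5957 0.2079 0.036 ]
0.13 [0.5955 0.2379 0.036 ]
[[-0.929  0.371 -0.   ]
 [ 0.371  0.929 -0.001]
 [-0.    -0.001 -1.   ]]
```

Call:
{"method": "drive_tool", "body": {
  "deltas": [
    [-1, 0, 0, 1, 93],
    [-1, 0, 0, 1, 93],
    [-1, 0, 0, 1, 93],
    [-1, 0, 0, 1, 93],
    [-1, 0, 0, 1, 93]
  ]
}}

```text
time_s: 0.6
tcp_pos: [0.4252, 0.552, 0.2181]
tool_rot: [0.0, 0.516, 0.857, -0.0]
wrist_force: [0.2, 0.4, 0.1]
opening: 0.999
gripper_force: 0.0
```

Call:
{"method": "drive_tool", "body": {
  "deltas": [
    [-1, 0, 0, 0.83, 93],
    [-1, 0, 0, 0, 93],
    [-1, 0, 0, 0, 93],
    [-1, 0, 0, 0, 93],
    [-1, 0, 0, 0, 93]
  ]
}}

```text
time_s: 1.1
tcp_pos: [0.5018, 0.3676, 0.2184]
tool_rot: [-0.0, 0.562, 0.827, -0.0]
wrist_force: [1.0, 0.8, 0.3]
opening: 0.998
gripper_force: 0.0
```

Call:
{"method": "drive_tool", "body": {
  "deltas": [
    [-1, 0, 0, 0, 93],
    [-1, 0, 0, 0, 93],
    [-0.5, 0, 0, 0, 93],
    [0, 0, 0, 0, 93],
    [0, 0, 0, 0, 93]
  ]
}}

```text
time_s: 1.6
tcp_pos: [0.5383, 0.2765, 0.2185]
tool_rot: [-0.0, 0.562, 0.827, -0.0]
wrist_force: [-0.6, 0.9, 0.4]
opening: 0.998
gripper_force: 0.0
```

```bash
python3 - <<'E'
from h import *;import cv2,pickle
s=sense();im=read_camera('wrist')[:,:,::-1];cv2.imwrite('pics/w1.png',im);pickle.dump(s,open('w1.pkl','wb'));print(s['tcp_pos'])
E
```

```text
[0.53829156 0.27651334 0.21847922]
```

Call:
{"method": "drive_tool", "body": {
  "deltas": [
    [-1, 0, 0, 0, 93],
    [-1, -0.5, 0, 0, 93],
    [-1, -0.5, 0, 0, 93],
    [0, 0, 0, 0, 93],
    [0, 0, 0, 0, 93]
  ]
}}

```text
time_s: 2.15
tcp_pos: [0.5453, 0.1507, 0.2187]
tool_rot: [-0.0, 0.562, 0.827, 0.0]
wrist_force: [-0.0, 0.4, 0.8]
opening: 1.002
gripper_force: 0.0
```

```bash
python3 - <<'E'
from h import *;import cv2,pickle
s=sense();im=read_camera('wrist')[:,:,::-1];cv2.imwrite('pics/w2.png',im);pickle.dump(s,open('w2.pkl','wb'));print(s['tcp_pos'])
a=cv2.imread('pics/w1.png');cv2.imwrite('pics/w12.png',cv2.resize(np.vstack([a,im]),None,fx=.7,fy=.7,interpolation=cv2.INTER_AREA))
E
```

```text
[0.54527975 0.1506977  0.21873271]
```

View pics/w12.png

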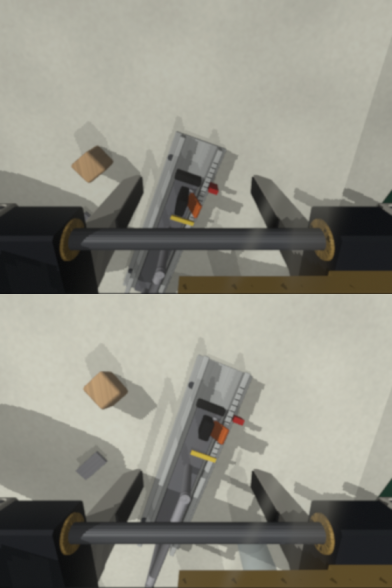

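The wrist views show the whole rack: mark at about (213,188) and (237,421), pointer (181,221) and (203,456), post (182,200) and (206,427) in the stacked picture. I'll segment these and triangulate.

```bash
cat > m1.py <<'E'
from h import *;import cv2,pickle
V=[(cam('wrist',pickle.load(open(f'w{i}.pkl','rb'))),cv2.imread(f'pics/w{i}.png')) for i in(1,2)]+[(cam('top'),cv2.imread('pics/top0.png')),(cam('scene'),cv2.imread('pics/scene0.png'))]
def rng(n,lo,hi,box=None):
    out=[]
    for i,(C,im) in enumerate(V):
        h=cv2.cvtColor(im,cv2.COLOR_BGR2HSV);m=cv2.inRange(h,lo,hi)
        if i<2:m[300:]=0
        k,l,st,ce=cv2.connectedComponentsWithStats(m)
        if k<2: print(n,i,'none');continue
        j=1+st[1:,4].argmax();pts=np.argwhere(l==j)[:,::-1]
        r=cv2.minAreaRect(pts.astype(np.float32));out.append((i,C,ce[j]));print(n,i,ce[j].round(1),st[j,4],cv2.boxPoints(r).round(1).tolist())
    return out
y=rng('yellow',(22,130,90),(32,255,255));r=rng('red',(173,150,60),(180,255,255));r2=rng('red0',(0,190,60),(4,255,255));o=rng('orange',(5,150,60),(14,255,255))
for n,q in(('y',y),('r',r)):
    for sub in((0,1),(0,1,2,3)):
        L=[(C,c) for i,C,c in q if i in sub];
        if len(L)>1:X=tri(L);print(n,sub,X.round(4),[(proj(C,X)-c).round(1).tolist() for C,c in L])
E
python3 m1.py
python3 - <<'E'
import cv2,numpy as np
L=[]
for i,(x,y) in((1,(190,175)),(2,(200,65))):
    im=cv2.imread(f'pics/w{i}.png');L.append(cv2.resize(im[y:y+180,x:x+160] if i==1 else im[y+5:y+185,x:x+160],None,fx=2.5,fy=2.5,interpolation=cv2.INTER_CUBIC))
h=min(a.shape[0] for a in L);cv2.imwrite('pics/w12c.png',np.hstack([a[:h] for a in L]))
E
```

```text
yellow 0 none
yellow 1 [289.7 231.3] 233 [[271.70001220703125, 228.89999389648438], [273.79998779296875, 222.60000610351562], [308.29998779296875, 234.10000610351562], [306.20001220703125, 240.39999389648438]]
yellow 2 [205.6 205.3] 76 [[204.0, 195.0], [207.0, 195.0], [207.0, 215.0], [204.0, 215.0]]
yellow 3 [329.8 287.7] 92 [[319.6000061035156, 291.29998779296875], [337.5, 280.5], [339.8999938964844, 284.5], [321.8999938964844, 295.20001220703125]]
red 0 none
red 1 none
red 2 [172.  191.5] 2 [[172.0, 192.0], [172.0, 192.0], [172.0, 191.0], [172.0, 191.0]]
red 3 [347. 329.] 1 [[347.0, 329.0], [347.0, 329.0], [347.0, 329.0], [347.0, 329.0]]
red0 0 none
red0 1 none
red0 2 [170.4 192.4] 8 [[169.0, 190.0], [171.0, 190.0], [171.0, 194.0], [169.0, 194.0]]
red0 3 [349. 325.] 3 [[350.0, 325.0], [350.0, 325.0], [348.0, 325.0], [348.0, 325.0]]
orange 0 [276.6 290. ] 284 [[269.0, 277.0], [286.0, 277.0], [286.0, 299.0], [269.0, 299.0]]
orange 1 [313.7 198.1] 436 [[297.20001220703125, 205.8000030517578], [307.29998779296875, 182.3000030517578], [327.6000061035156, 191.0], [317.5, 214.5]]
orange 2 [177.3 199.9] 117 [[171.0, 194.0], [184.0, 194.0], [184.0, 205.0], [171.0, 205.0]]
orange 3 [350.1 299.5] 76 [[341.5, 294.5], [345.0, 291.0], [359.0, 305.0], [355.5, 308.5]]
y (0, 1, 2, 3) [0.5734 0.1079 0.0339] [[-0.2, -0.3], [0.9, -1.2], [0.9, -0.0]]
r (0, 1, 2, 3) [0.6024 0.1876 0.0216] [[-0.4, 0.3], [-0.4, -0.1]]
```

View pics/w12c.png

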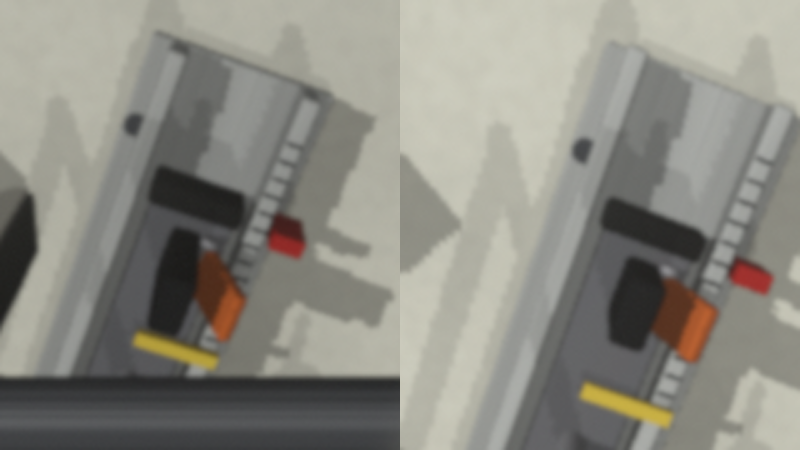

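```bash
cat > m2.py <<'E'
from h import *;import pickle
exec(open('m0.py').read().split("for n,a,b")[0].split('\n',1)[1])
W1,W2=[cam('wrist',pickle.load(open(f'w{i}.pkl','rb'))) for i in(1,2)]
a=lambda x,y:np.array([190+x/2.5,175+y/2.5]);b=lambda x,y:np.array([200+(x-400)/2.5,70+y/2.5])
mk=[(W1,a(286,244)),(W2,b(748,280)),(T,t4(160,38)),(S,s3(317,463))]
pt=[(W1,a(215,363)),(W2,b(670,419)),(T,t4(305,62)),(S,s3(237,357))]
for n,L in(('mark',mk),('ptr',pt)):
    for k in(2,4):
        X=tri(L[:k]);print(n,X.round(4),[(proj(C,X)-p).round(1).tolist() for C,p in L[:k]])
    print([at_z(C,p,.036).round(4).tolist() for C,p in L])
obs=[(T,t4(682,93),(0,-155,137)),(S,s3(95,23),(0,-155,137)),(T,t4(328,97),(0,15,137)),(S,s3(272,178),(0,15,137))]
obs+=[(C,p,(41,45,36)) for C,p in pt]
obs+=[(W1,a(158,34),(-50,200,30)),(W1,a(328,96),(50,200,30)),(W2,b(612,42),(-50,200,30)),(W2,b(796,108),(50,200,30))]
obs+=[(T,t4(196,117),(0,100,85)),(S,s3(365,330),(0,100,85))]
r=least_squares(lambda v:np.concatenate([proj(C,frame(*v,P))-p for C,p,P in obs]),[.55,.1,0],loss='soft_l1')
print('dock',r.x,r.fun.reshape(-1,2).round(1).tolist())
print('bar',frame(*r.x,(0,-70,137)),'post',frame(*r.x,(0,100,85)))
E
python3 m2.py
```

```text
mark [0.6063 0.1853 0.0283] [[-0.5, -0.2], [0.5, 0.2]]
mark [0.6049 0.1869 0.0338] [[-0.8, 0.5], [0.8, -0.5], [0.7, 0.1], [0.1, 0.3]]
[[0.6049, 0.189, 0.036], [0.6037, 0.1862, 0.036], [0.6047, 0.1879, 0.036], [0.6057, 0.1872, 0.036]]
ptr [0.5972 0.1093 0.0366] [[0.1, 0.0], [-0.1, -0.0]]
ptr [0.5967 0.109  0.0358] [[-0.4, -0.3], [-0.6, -0.2], [0.0, -2.1], [0.1, -0.2]]
[[0.5973, 0.1088, 0.036], [0.5974, 0.109, 0.036], [0.592, 0.1089, 0.036], [0.5973, 0.1093, 0.036]]
dock [0.55667917 0.06337575 0.02691816] [[-0.1, -1.2], [-0.1, -0.8], [1.3, -0.6], [0.7, -0.7], [-0.4, -0.6], [-0.6, -0.6], [-0.2, -2.0], [0.4, -0.2], [-5.5, 1.8], [4.2, 4.4], [-3.6, -5.3], [7.7, 2.0], [-3.5, -0.4], [1.4, 1.2]]
bar [ 0.55856322 -0.00659889  0.137     ] post [0.55398768 0.16333952 0.085     ]
```

Call:
{"method": "drive_tool", "body": {
  "deltas": [
    [-1, 0, 0, 0, 93],
    [-1, -0.5, 0, 0, 93],
    [-1, -0.5, 0, 0, 93],
    [-1, -0.5, 0, 0, 93],
    [-1, -0.5, 0, 0, 93]
  ]
}}

```text
time_s: 2.7
tcp_pos: [0.5454, -0.0645, 0.2185]
tool_rot: [-0.0, 0.56, 0.828, 0.0]
wrist_force: [0.9, 0.2, -0.0]
opening: 0.999
gripper_force: 0.0
```

```bash
python3 - <<'E'
from h import *
T=cam('top');t4=lambda x,y:np.array([130+x/4,180+y/4])
for p in((20,203),(740,187),(25,72),(740,62),(30,235),(740,235)):print(at_z(T,t4(*p),.03).round(4))
print('disp near edge',at_z(T,(347,157),0).round(3),at_z(T,(386,154),0).round(3),'bottle',at_z(T,(283,140),0).round(3))
E
```

```text
[0.5148 0.2606 0.03  ]
[ 0.5266 -0.1265  0.03  ]
[0.5865 0.2619 0.03  ]
[ 0.5951 -0.1266  0.03  ]
[0.4976 0.2542 0.03  ]
[ 0.5007 -0.1264  0.03  ]
disp near edge [ 0.69  -0.201  0.   ] [ 0.698 -0.289  0.   ] bottle [ 0.729 -0.056  0.   ]
```

Call:
{"method": "drive_tool", "body": {
  "deltas": [
    [-1, -0.2, 0, 0, 93],
    [-1, -0.4, 0, 0, 93],
    [-1, -0.5, 0, 0, 93],
    [0, 0, 0, 0, 93],
    [0, 0, 0, 0, 93]
  ]
}}

```text
time_s: 3.2
tcp_pos: [0.5488, -0.1922, 0.2183]
tool_rot: [-0.0, 0.562, 0.827, 0.0]
wrist_force: [0.2, 0.4, -0.4]
opening: 1.0
gripper_force: 0.0
```

```bash
python3 - <<'E'
from h import *;import cv2,pickle
s=sense();im=read_camera('wrist')[:,:,::-1];cv2.imwrite('pics/w3.png',im);pickle.dump(s,open('w3.pkl','wb'));print(s['tcp_pos'])
C=cam('wrist',s)
for x in(20,-20):
  for P in((x,-38,0),(x,38,0),(x,54,40),(x,0,103),(x,-38,65)):print(P,proj(C,frame(.484,-.3515,.376,P)).round(0))
E
```

```text
[ 0.54879191 -0.19220287  0.21828617]
(20, -38, 0) [212. 295.]
(20, 38, 0) [209. 247.]
(20, 54, 40) [200. 248.]
(20, 0, 103) [190. 318.]
(20, -38, 65) [201. 325.]
(-20, -38, 0) [185. 295.]
(-20, 38, 0) [179. 247.]
(-20, 54, 40) [168. 248.]
(-20, 0, 103) [153. 318.]
(-20, -38, 65) [169. 325.]
```

View pics/w3.png

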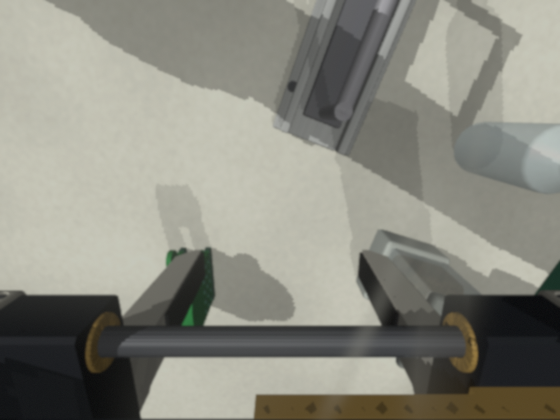

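The wrist view shows the mitt's thumb tips at about (172,250) and (207,248), within a few mm of the prediction. I'll go on to the pinch.

Call:
{"method": "drive_tool", "body": {
  "deltas": [
    [-0.77, -0.73, 0, 0, 93],
    [-0.77, -0.73, 0, 0, 93],
    [-0.77, -0.73, 0, 0, 93],
    [-0.77, -0.73, 0, 0, 93],
    [0, 0, 0, 0, 93]
  ]
}}

```text
time_s: 3.75
tcp_pos: [0.4832, -0.3542, 0.2189]
tool_rot: [0.0, 0.564, 0.826, -0.001]
wrist_force: [0.1, 0.7, 0.0]
opening: 0.999
gripper_force: 0.0
```

Call:
{"method": "drive_tool", "body": {
  "deltas": [
    [0, 0, 0.5, 0, 93],
    [0, 0, 0.5, 0, 93],
    [0, 0, 0.5, 0, 93],
    [0, 0, 0.5, 0, 93],
    [0, 0, 0.4, 0, 93]
  ]
}}

```text
time_s: 4.25
tcp_pos: [0.4866, -0.3473, 0.1214]
tool_rot: [-0.0, 0.56, 0.828, 0.001]
wrist_force: [0.4, -0.3, -0.2]
opening: 0.998
gripper_force: 0.0
```

```bash
python3 - <<'E'
from h import *;import cv2
print(sense()['tcp_pos'],sense()['wrist_force'])
a=read_camera('top')[200:300,370:470,::-1];b=read_camera('scene')[90:190,200:300,::-1]
cv2.imwrite('pics/c.png',cv2.resize(np.hstack([a,b]),None,fx=4,fy=4,interpolation=cv2.INTER_CUBIC))
E
```

```text
[ 0.48664106 -0.34730805  0.12141506] [ 0.44185342 -0.34433954 -0.19212089]
```

View pics/c.png

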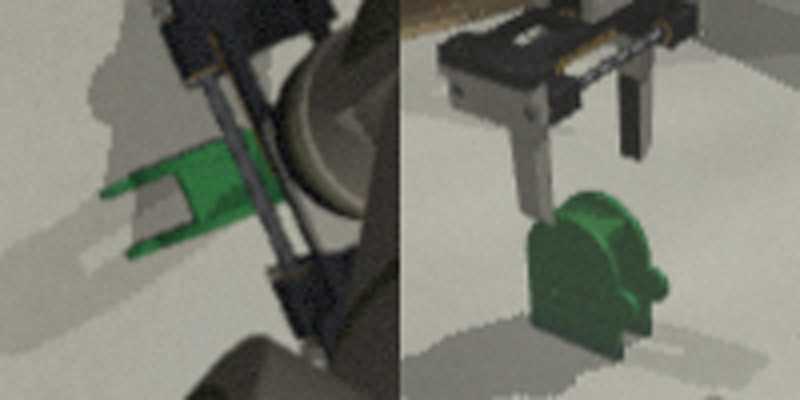

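The fingers straddle the mitt, with the near fingertip at about (540,215) in the crop, just outside the near panel. I'll descend and pinch.

Call:
{"method": "drive_tool", "body": {
  "deltas": [
    [0, 0, 0.5, 0, 93],
    [0, 0, 0.5, 0, 93],
    [0, 0, 0.5, 0, 80],
    [0, 0, 0.05, 0, 60],
    [0, 0, 0, 0, 44]
  ],
  "force": 15
}}

```text
time_s: 4.85
tcp_pos: [0.4856, -0.3497, 0.0611]
tool_rot: [-0.0, 0.561, 0.828, 0.0]
wrist_force: [-0.9, -0.8, -0.4]
opening: 0.794
gripper_force: 0.0
```

Call:
{"method": "drive_tool", "body": {
  "deltas": [
    [0, 0, 0, 0, 30],
    [0, 0, 0, 0, 30],
    [0, 0, 0, 0, 30],
    [0, 0, 0, 0, 30],
    [0, 0, 0, 0, 30]
  ]
}}

```text
time_s: 5.35
tcp_pos: [0.4851, -0.3509, 0.0611]
tool_rot: [0.0, 0.562, 0.827, 0.0]
wrist_force: [0.1, 0.5, 3.3]
opening: 0.43
gripper_force: 15.0
```

Call:
{"method": "drive_tool", "body": {
  "deltas": [
    [0, 0, -0.6, 0, 30],
    [0, 0, -1, 0, 30],
    [0, 0, -1, 0, 30],
    [0, 0, -1, 0, 30],
    [0, 0, -1, 0, 30]
  ]
}}

```text
time_s: 5.85
tcp_pos: [0.4842, -0.3506, 0.2461]
tool_rot: [-0.0, 0.562, 0.827, -0.0]
wrist_force: [0.6, -0.1, -1.4]
opening: 0.429
gripper_force: 15.0
```

Call:
{"method": "drive_tool", "body": {
  "deltas": [
    [0, 0, 0, 0.8, 30],
    [0, 0, 0, 0.8, 30],
    [0, 0, 0, 0.9, 30],
    [0, 0, 0, 0, 30],
    [0, 0, 0, 0, 30]
  ]
}}

```text
time_s: 6.35
tcp_pos: [0.4846, -0.3505, 0.2445]
tool_rot: [-0.0, 0.696, 0.718, -0.0]
wrist_force: [0.3, -0.0, -0.7]
opening: 0.428
gripper_force: 15.0
```

Call:
{"method": "drive_tool", "body": {
  "deltas": [
    [0.95, 0.24, 0, 0, 30],
    [0.95, 0.24, 0, 0, 30],
    [0.95, 0.24, 0, 0, 30],
    [0.95, 0.24, 0, 0, 30],
    [0.95, 0.24, 0, 0, 30]
  ]
}}

```text
time_s: 6.85
tcp_pos: [0.5274, -0.1581, 0.2446]
tool_rot: [-0.0, 0.696, 0.718, -0.0]
wrist_force: [0.9, 0.3, -0.7]
opening: 0.431
gripper_force: 15.0
```

Call:
{"method": "drive_tool", "body": {
  "deltas": [
    [0.95, 0.24, 0, 0, 30],
    [0.95, 0.24, 0, 0, 30],
    [0.95, 0.24, 0, 0, 30],
    [0.93, 0.2, 0, 0, 30],
    [0, 0, 0, 0, 30]
  ]
}}

```text
time_s: 7.35
tcp_pos: [0.5608, -0.0012, 0.2441]
tool_rot: [-0.001, 0.693, 0.721, 0.001]
wrist_force: [-0.1, 0.1, -2.2]
opening: 0.431
gripper_force: 15.0
```

Call:
{"method": "drive_tool", "body": {
  "deltas": [
    [0, 0, 0.35, 0, 30],
    [0, 0, 0, 0, 30],
    [0, 0, 0, 0, 30],
    [0, 0, 0, 0, 30],
    [0, 0, 0, 0, 30]
  ]
}}

```text
time_s: 7.85
tcp_pos: [0.5601, -0.0078, 0.2311]
tool_rot: [0.0, 0.697, 0.717, 0.0]
wrist_force: [-0.3, -1.0, -1.2]
opening: 0.43
gripper_force: 15.0
```

```bash
python3 - <<'E'
from h import *;import cv2,pickle
s=sense();w=read_camera('wrist')[:,:,::-1];sc=read_camera('scene')[:,:,::-1];cv2.imwrite('pics/w4.png',w);cv2.imwrite('pics/s4.png',sc);pickle.dump(s,open('w4.pkl','wb'));print(s['tcp_pos'],s['tool_rot'])
b=cv2.resize(sc[110:290,240:420],(600,600),interpolation=cv2.INTER_CUBIC)
cv2.imwrite('pics/d.png',b)
S=cam('scene')
p=s['tcp_pos']
# predicted mitt corners from tool pose, in crop pixels
for P in((20,38,0),(-20,38,0),(20,-38,0),(20,0,103)):
    X=frame(p[0],p[1],.031,P)+[0,0,p[2]-.061];print(P,((proj(S,X)-[240,110])*600/180).round(0))
for y in(-155,-70,15):print('bar',y,((proj(S,frame(.5567,.0634,.026,(0,y,137)))-[240,110])*600/180).round(0))
E
```

```text
[ 0.56013828 -0.00781881  0.23109649] [2.23320101e-04 6.97278903e-01 7.16799847e-01 2.49053663e-04]
(20, 38, 0) [229. 351.]
(-20, 38, 0) [283. 323.]
(20, -38, 0) [146. 280.]
(20, 0, 103) [196. 163.]
bar -155 [129. 271.]
bar -70 [214. 344.]
bar 15 [310. 428.]
```

View pics/d.png

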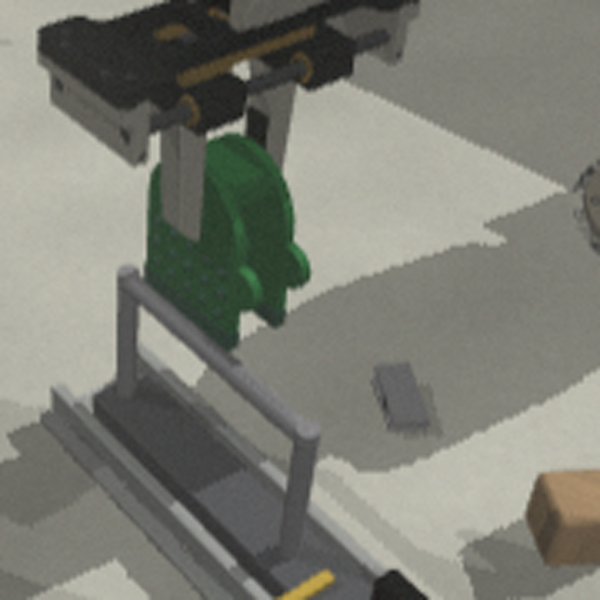

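The mitt's lower edge at about (235,350)/(278,327) and the bar ends at (128,268)/(308,430) match the predictions. I'll lower it over the bar.

Call:
{"method": "drive_tool", "body": {
  "deltas": [
    [0, -0.04, 0.4, 0, 30],
    [0, 0, 0.4, 0, 30],
    [0, 0, 0.4, 0, 30],
    [0, 0, 0.4, 0, 30],
    [0, 0, 0.3, 0, 30]
  ]
}}

```text
time_s: 8.45
tcp_pos: [0.5583, -0.0074, 0.1539]
tool_rot: [-0.0, 0.697, 0.717, -0.0]
wrist_force: [-0.1, -0.2, -0.3]
opening: 0.43
gripper_force: 15.0
```

Call:
{"method": "drive_tool", "body": {
  "deltas": [
    [0, 0, 0.3, 0, 30],
    [0, 0, 0.3, 0, 30],
    [0, 0, 0.2, 0, 30],
    [0, 0, 0.1, 0, 30],
    [0, 0, 0, 0, 30]
  ]
}}

```text
time_s: 8.95
tcp_pos: [0.5582, -0.0074, 0.1182]
tool_rot: [-0.0, 0.697, 0.717, -0.0]
wrist_force: [-0.1, -0.3, -1.3]
opening: 0.43
gripper_force: 15.0
```

Call:
{"method": "drive_tool", "body": {
  "deltas": [
    [0, 0, 0.06, 0, 30],
    [0, 0, 0.06, 0, 30],
    [0, 0, 0, 0, 30],
    [0, 0, 0, 0, 30],
    [0, 0, 0, 0, 30]
  ]
}}

```text
time_s: 9.45
tcp_pos: [0.5585, -0.0074, 0.114]
tool_rot: [0.0, 0.697, 0.717, 0.0]
wrist_force: [0.6, -0.9, -1.3]
opening: 0.428
gripper_force: 15.0
```

Call:
{"method": "drive_tool", "body": {
  "deltas": [
    [0, 0, 0.03, 0, 30],
    [0, 0, 0.03, 0, 30],
    [0, 0, 0, 0, 44],
    [0, 0, 0, 0, 52],
    [0, 0, 0, 0, 64]
  ]
}}

```text
time_s: 9.95
tcp_pos: [0.5584, -0.0073, 0.1114]
tool_rot: [0.0, 0.697, 0.717, 0.0]
wrist_force: [-0.1, 0.4, 0.4]
opening: 0.597
gripper_force: 0.0
```

Call:
{"method": "drive_tool", "body": {
  "deltas": [
    [0, 0, 0, 0, 66],
    [0, 0, 0, 0, 66],
    [0, 0, 0, 0, 66],
    [0, 0, 0, 0, 66],
    [0, 0, 0, 0, 66]
  ]
}}

```text
time_s: 10.45
tcp_pos: [0.5584, -0.0074, 0.1114]
tool_rot: [0.0, 0.697, 0.717, -0.0]
wrist_force: [0.7, 0.8, -0.0]
opening: 0.708
gripper_force: 0.0
```

```bash
python3 - <<'E'
from h import *;import cv2
s=sense();print(s['tcp_pos'],s['wrist_force'],s['opening'])
sc=read_camera('scene')[:,:,::-1];cv2.imwrite('pics/e.png',cv2.resize(sc[140:290,250:400],(500,500),interpolation=cv2.INTER_CUBIC))
E
```

```text
[ 0.55836192 -0.00739418  0.11141671] [ 0.68477303  0.77541753 -0.0120564 ] 0.7083546407466395
```

View pics/e.png

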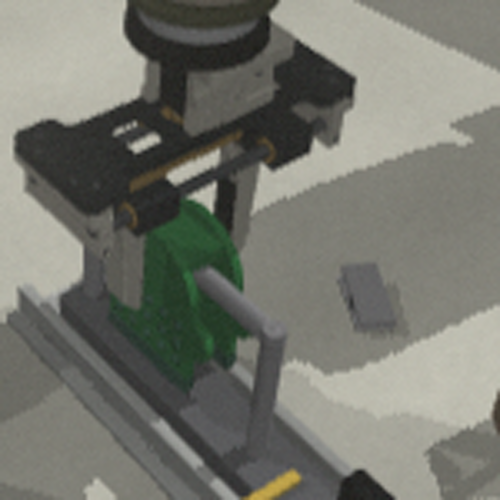

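The mitt is astride the bar, hanging from the web, with both fingers clear of it. I'll lift off and move to the post.

Call:
{"method": "drive_tool", "body": {
  "deltas": [
    [0, 0, -0.4, 0, 66],
    [0, 0, -0.5, 0, 66],
    [0, 0, -0.6, 0, 66],
    [0, 0, -0.6, 0, 76],
    [0, 0, -0.5, 0, 76]
  ],
  "force": 7
}}

```text
time_s: 11.0
tcp_pos: [0.5584, -0.0074, 0.2167]
tool_rot: [0.0, 0.697, 0.717, 0.0]
wrist_force: [-0.5, 0.5, -0.3]
opening: 0.804
gripper_force: 0.0
```

Call:
{"method": "drive_tool", "body": {
  "deltas": [
    [0.9, 0.1, 0, 0, 76],
    [0.9, 0.1, 0, 0, 76],
    [0.9, 0.11, 0, 0, 76],
    [0.9, 0, 0, 0, 76],
    [0.66, 0, 0, 0, 76]
  ]
}}

```text
time_s: 11.5
tcp_pos: [0.5657, 0.166, 0.2154]
tool_rot: [-0.0, 0.697, 0.718, 0.0]
wrist_force: [0.4, -0.0, 0.3]
opening: 0.816
gripper_force: 0.0
```

Call:
{"method": "drive_tool", "body": {
  "deltas": [
    [0, 0, 0.8, 0, 76],
    [0, 0, 0.8, 0, 76],
    [0, 0, 0.7, 0, 76],
    [0, 0, 0, 0, 76],
    [0, 0, 0, 0, 76]
  ]
}}

```text
time_s: 12.0
tcp_pos: [0.566, 0.163, 0.1236]
tool_rot: [-0.0, 0.697, 0.717, -0.0]
wrist_force: [-0.0, 0.3, 0.1]
opening: 0.819
gripper_force: 0.0
```

```bash
cat > look.py <<'E'
from h import *;import cv2
D=np.array([.5567,.0634]);a=.026
def dk(X): d=X[:2]-D;return np.array([d[0]*np.cos(a)+d[1]*np.sin(a),-d[0]*np.sin(a)+d[1]*np.cos(a)])*1000
s=sense();print('tcp',s['tcp_pos'],'dock mm',dk(s['tcp_pos']).round(1),'F',s['wrist_force'].round(1),s['opening'])
sc,tp,wr=[read_camera(n)[:,:,::-1].copy() for n in('scene','top','wrist')]
W=cam('wrist',s)
def blob(im,C,n,lo,hi,z):
    h=cv2.cvtColor(im,cv2.COLOR_BGR2HSV);m=cv2.inRange(h,lo,hi)
    k,l,st,ce=cv2.connectedComponentsWithStats(m)
    for j in range(1,k):
        if st[j,4]>12: print(n,'px',ce[j].round(1),'n',st[j,4],'dock',dk(at_z(C,ce[j],z)).round(1))
for n,im,C in(('scene',sc,cam('scene')),('top',tp,cam('top')),('wrist',wr,W)):
    blob(im,C,n+' yellow',(22,120,60),(34,255,255),.034)
    blob(im,C,n+' orange',(5,150,60),(14,255,255),.06)
    h=cv2.bitwise_or(cv2.inRange(cv2.cvtColor(im,cv2.COLOR_BGR2HSV),(0,170,50),(4,255,255)),cv2.inRange(cv2.cvtColor(im,cv2.COLOR_BGR2HSV),(172,150,50),(180,255,255)))
    k,l,st,ce=cv2.connectedComponentsWithStats(h)
    for j in range(1,k):
        if st[j,4]>12: print(n,'red px',ce[j].round(1),st[j,4],'dock',dk(at_z(C,ce[j],.03)).round(1))
    blob(im,C,n+' green',(55,110,30),(75,255,255),.12)
E
python3 look.py
```

```text
tcp [0.56602012 0.16304743 0.1236144 ] dock mm [11.9 99.4] F [-0.   0.3  0.1] 0.8185858712252956
scene yellow px [328.1 288.7] n 80 dock [23.6 42.9]
scene orange px [350.1 299.6] n 76 dock [22.4 97.5]
scene red px [345.7 327.2] 57 dock [ 52.2 122.6]
top yellow px [205.6 205.1] n 80 dock [15.8 46.1]
top orange px [179.7 200.8] n 74 dock [21.5 96.7]
top green px [256.  206.2] n 780 dock [ -3.6 -67.3]
wrist yellow px [286.2 272.6] n 457 dock [16.9 44.2]
wrist orange px [294.5 227.6] n 804 dock [22.8 98.7]
wrist red px [325.6 190.4] 181 dock [ 50.7 122.1]
wrist green px [285.6 379.4] n 174 dock [15.5  7.5]
wrist green px [246.2 379.6] n 187 dock [-12.2   7.2]
```

Call:
{"method": "drive_tool", "body": {
  "deltas": [
    [0, 0, 0.5, 0, 76],
    [0, 0, 0.5, 0, 76],
    [0, 0, 0.5, 0, 76],
    [0, 0, 0.4, 0, 76],
    [0, 0, 0, 0, 60]
  ],
  "force": 7
}}

```text
time_s: 12.65
tcp_pos: [0.5657, 0.1632, 0.047]
tool_rot: [-0.0, 0.697, 0.717, -0.0]
wrist_force: [0.0, -0.0, -0.6]
opening: 0.772
gripper_force: 0.0
```

Call:
{"method": "drive_tool", "body": {
  "deltas": [
    [0, 0, 0, 0, 54],
    [0, 0, 0, 0, 48],
    [0, 0, 0, 0, 43],
    [0, 0, 0, 0, 38],
    [0, 0, 0, 0, 35]
  ]
}}

```text
time_s: 13.15
tcp_pos: [0.5676, 0.1636, 0.0484]
tool_rot: [0.001, 0.697, 0.717, 0.001]
wrist_force: [2.2, 0.7, 5.1]
opening: 0.441
gripper_force: 7.0
```

Call:
{"method": "drive_tool", "body": {
  "deltas": [
    [0, 0, 0, 0, 35],
    [0, 0, 0, 0, 35],
    [0, 0, 0, 0, 35],
    [0, 0, 0, 0, 35],
    [0, 0, 0, 0, 35]
  ]
}}

```text
time_s: 13.65
tcp_pos: [0.5676, 0.1636, 0.0483]
tool_rot: [0.001, 0.697, 0.717, 0.001]
wrist_force: [5.0, -0.1, 7.2]
opening: 0.443
gripper_force: 7.0
```

Call:
{"method": "drive_tool", "body": {
  "deltas": [
    [0, 0.05, -0.04, 0, 35],
    [0, 0, 0, 0, 35],
    [0, 0, 0, 0, 35],
    [0, 0, 0, 0, 35],
    [0, 0, 0, 0, 35]
  ]
}}

```text
time_s: 14.15
tcp_pos: [0.5676, 0.1635, 0.0488]
tool_rot: [-0.0, 0.697, 0.717, -0.0]
wrist_force: [1.6, 1.0, -4.1]
opening: 0.444
gripper_force: 7.0
```

```bash
python3 look.py | grep -v green
```

```text
tcp [0.56764973 0.16345712 0.04882773] dock mm [13.5 99.7] F [ 1.6  1.  -4.1] 0.44402974507995346
scene orange px [353.7 303.6] n 35 dock [ 23.3 107.4]
scene red px [345.3 328.4] 74 dock [ 54.5 123.9]
top yellow px [205.6 205.1] n 80 dock [15.7 46.1]
wrist yellow px [289.4 322.8] n 473 dock [19.7 46.4]
wrist orange px [300.5 275.7] n 1819 dock [24.7 97.9]
wrist red px [341.8 218.9] 359 dock [ 52.3 121.8]
```

Call:
{"method": "drive_tool", "body": {
  "deltas": [
    [0.1, 0, 0.02, 0, 35],
    [0.2, 0, 0, 0, 35],
    [0.3, 0, 0, 0, 35],
    [0.3, 0, 0, 0, 35],
    [0.2, 0, 0, 0, 35]
  ]
}}

```text
time_s: 14.8
tcp_pos: [0.5667, 0.2092, 0.0485]
tool_rot: [-0.0, 0.697, 0.717, 0.0]
wrist_force: [-0.3, -3.6, 5.4]
opening: 0.436
gripper_force: 7.0
```

```bash
python3 look.py
```

```text
tcp [0.56666349 0.20922749 0.04850154] dock mm [ 13.8 145.5] F [-0.3 -3.6  5.4] 0.4357103882805948
scene orange px [372.4 322.2] n 34 dock [ 23.8 153.5]
scene red px [344.9 329.2] 65 dock [ 56.1 124.6]
scene green px [324.5 256.2] n 62 dock [31.  28.3]
top yellow px [183.6 205.6] n 76 dock [15.6 93.7]
top orange px [154.4 199.9] n 17 dock [ 24.2 150.3]
top red px [170.5 191.1] 31 dock [ 48.8 123.5]
top green px [231.9 206.5] n 785 dock [ -3.4 -19.6]
wrist yellow px [289.7 323.1] n 433 dock [20.1 92.2]
wrist orange px [300.3 276.4] n 1837 dock [ 24.8 143.5]
```

Call:
{"method": "drive_tool", "body": {
  "deltas": [
    [0.2, 0, -0.01, 0, 35],
    [0.25, 0, 0, 0, 35],
    [0.2, 0, 0, 0, 35],
    [0.13, 0, 0, 0, 35],
    [0, 0, 0, 0, 35]
  ]
}}

```text
time_s: 15.45
tcp_pos: [0.5659, 0.2404, 0.0485]
tool_rot: [-0.0, 0.697, 0.718, 0.0]
wrist_force: [1.1, -0.9, -0.8]
opening: 0.442
gripper_force: 7.0
```

```bash
python3 look.py; python3 - <<'E'
from h import *;import cv2
w=read_camera('wrist')[:,:,::-1];s=sense()
C=cam('wrist',s);a=.026
print(proj(C,frame(.5567,.0634,a,(41,122.5,36))),proj(C,frame(.5567,.0634,a,(50,122.5,36))))
for im,n in((w[270:390,220:420],'w5'),):
    h=cv2.cvtColor(im,cv2.COLOR_BGR2HSV)
    for r in range(20,75,4):
        print(r+270,[tuple(int(v) for v in h[r,c]) for c in range(95,150,6)])
E
```

```text
tcp [0.56593771 0.24037751 0.04854923] dock mm [ 13.8 176.7] F [ 1.1 -0.9 -0.8] 0.44186664246905466
scene orange px [386.6 337.1] n 21 dock [ 25.4 187.1]
scene red px [344.8 329.1] 75 dock [ 56.1 124.4]
scene green px [346.5 239.8] n 40 dock [-30.9  21.5]
scene green px [335.  243.4] n 105 dock [-6.6 15.7]
scene green px [336.  267.5] n 63 dock [32.  60.1]
scene green px [329.8 274.1] n 16 dock [51.  64.7]
top yellow px [170.3 205. ] n 72 dock [ 17.4 122.3]
top orange px [139.5 200.2] n 20 dock [ 24.2 181.8]
top orange px [146.9 203.9] n 17 dock [ 15.9 165.8]
top red px [170.2 190.1] 29 dock [ 51.1 124.2]
top green px [217.4 206.9] n 825 dock [-3.6  9.3]
wrist yellow px [290.  323.1] n 435 dock [ 20.4 123.3]
wrist orange px [300.7 276.7] n 1849 dock [ 25.1 174.4]
wrist red px [323.6 318.9] 31 dock [ 44.4 123.9]
[319.95788527 323.57108877] [332.9907697 323.5921618]
290 [(10, 191, 123), (9, 122, 44), (12, 36, 35), (26, 20, 88), (30, 20, 88), (26, 20, 88), (26, 20, 88), (26, 20, 88), (30, 19, 204), (30, 19, 213)]
294 [(11, 193, 131), (9, 124, 39), (10, 29, 26), (21, 20, 88), (26, 20, 88
[... 1152 characters left out ...]
0, 34), (30, 6, 45), (30, 11, 48), (10, 16, 49), (21, 51, 50), (20, 124, 123), (19, 55, 65)]
330 [(105, 10, 49), (105, 10, 49), (105, 10, 49), (120, 5, 49), (120, 5, 49), (120, 10, 50), (135, 10, 51), (15, 9, 54), (20, 116, 114), (20, 85, 81)]
334 [(110, 12, 62), (105, 16, 62), (113, 16, 63), (110, 13, 61), (110, 12, 62), (100, 13, 61), (105, 8, 62), (0, 4, 65), (19, 108, 109), (20, 116, 108)]
338 [(113, 13, 76), (100, 10, 75), (110, 10, 74), (105, 14, 74), (110, 10, 74), (110, 10, 74), (110, 10, 75), (120, 3, 75), (18, 72, 96), (20, 124, 123)]
342 [(105, 12, 88), (100, 9, 87), (108, 14, 88), (105, 12, 87), (113, 12, 87), (105, 12, 87), (120, 6, 86), (0, 3, 85), (18, 42, 91), (20, 129, 150)]
```

```bash
cat > mk.py <<'E'
from h import *;import cv2,pickle
from scipy.optimize import minimize
a=.026
def box(C,c,sx,sy,z0,z1,K=8):
    p=np.array([proj(C,frame(.5567,.0634,a,(c[0]+i*sx/2,c[1]+j*sy/2,z))) for i in(-1,1) for j in(-1,1) for z in(z0,z1)])
    return cv2.convexHull(p.astype(np.float32))
def cen(h): m=cv2.moments(h);return np.array([m['m10'],m['m01']])/m['m00']
def meas(im,near,ylw=False):
    r=24;x0,y0=int(near[0])-r,int(near[1])-r;p=im[y0:y0+2*r,x0:x0+2*r].astype(float)
    B,G,R=p[...,0],p[...,1],p[...,2]
    s=(np.minimum(R,G)-B)/(R+1) if ylw else (R-np.maximum(2.2*G-.0*B,B))/(R+1)
    m=(s>(.35 if ylw else .15))&(R>40);k,l,st,ce=cv2.connectedComponentsWithStats(m.astype(np.uint8))
    if k<2:return None,0
    j=1+st[1:,4].argmax();return ce[j]+[x0,y0],st[j,4]
tp=read_camera('top')[:,:,::-1];
W=[cam('wrist',pickle.load(open(f'w{i}.pkl','rb'))) for i in(1,2)]
for n,C,im in(('top0',cam('top'),cv2.imread('pics/top0.png')),('scene0',cam('scene'),cv2.imread('pics/scene0.png')),('w1',W[0],cv2.imread('pics/w1.png')),('w2',W[1],cv2.imread('pics/w2.png')),('topnow',cam('top'),tp),('scenenow',cam('scene'),read_camera('scene')[:,:,::-1])):
    c0=np.array([50,122.5])
    ob,k=meas(im,cen(box(C,c0,18,10,8,36)))
    if ob is not None:
        v=least_squares(lambda c:cen(box(C,c,18,10,8,36))-ob,c0).x
        print(n,'mark',ob.round(1),k,cv2.contourArea(box(C,c0,18,10,8,36)).__round__(),'dock',v.round(1))
    g=np.array([20,122. if 'now' in n else 45.])
    ob,k=meas(im,cen(box(C,g,42,8,30,36)),True)
    if ob is not None:
        v=least_squares(lambda c:cen(box(C,c,42,8,32,36))-ob,g).x;print(n,'ptr',ob.round(1),k,'dock',v.round(1))
print(sense()['tcp_pos'])
E
python3 mk.py
```

```text
top0 mark [170.1 190.8] 41 71 dock [ 50.  122.5]
top0 ptr [205.6 205.5] 79 dock [20.  45.8]
scene0 mark [345.1 328.7] 85 140 dock [ 50.  122.5]
scene0 ptr [329.6 287.8] 99 dock [20. 45.]
w1 mark [303.8 271.8] 75 252 dock [ 50.  120.4]
w1 ptr [259.7 314.4] 226 dock [20. 45.]
w2 mark [339.9 180.5] 96 212 dock [ 50.5 123.3]
w2 ptr [289.8 231.4] 260 dock [20. 45.]
topnow mark [170.  190.5] 31 71 dock [ 50.  122.5]
topnow ptr [170.8 204.9] 77 dock [ 20. 122.]
scenenow mark [344.6 329.5] 84 140 dock [ 50.  122.5]
[0.56597691 0.23820594 0.04854144]
```

```bash
sed -i 's/c0).x/c0,diff_step=.02).x/; s/,g).x/,g,diff_step=.02).x/; s/(2.2\*G-.0\*B,B))\/(R+1)/(1.6*G,B))\/(R+1)/; s/else .15/else .08/; s/R>40/R>25/' mk.py; python3 mk.py
```

```text
top0 mark [175.2 197.4] 155 71 dock [ 36.1 114.5]
top0 ptr [205.6 205.5] 79 dock [15.  46.1]
scene0 mark [344.7 329.4] 121 140 dock [ 52.6 122. ]
scene0 ptr [329.6 287.8] 99 dock [19.4 43. ]
w1 mark [304.2 269.9] 159 252 dock [ 53.3 121.7]
w1 ptr [259.7 314.4] 226 dock [18.7 44.2]
w2 mark [339.7 180.4] 141 212 dock [ 53.3 122.2]
w2 ptr [289.8 231.4] 260 dock [18.6 43.9]
topnow mark [170.2 190.4] 41 71 dock [ 52.  125.7]
topnow ptr [170.8 204.7] 79 dock [ 18.  121.3]
scenenow mark [344.5 329.7] 113 140 dock [ 53.4 122.1]
[0.56599302 0.23818701 0.04853686]
```

Call:
{"method": "drive_tool", "body": {
  "deltas": [
    [0.05, 0, 0, 0, 35],
    [0.04, 0, 0, 0, 35],
    [0, 0, 0, 0, 35],
    [0, 0, 0, 0, 35],
    [0, 0, 0, 0, 35]
  ]
}}

```text
time_s: 16.35
tcp_pos: [0.5659, 0.2423, 0.0486]
tool_rot: [0.0, 0.697, 0.717, 0.0]
wrist_force: [2.8, -2.1, -5.5]
opening: 0.437
gripper_force: 7.0
```

```bash
python3 mk.py | grep now; python3 -c "
from h import *
s=sense();print(s['tcp_pos'],s['wrist_force'],s['opening'],s['time_s'])"
```

```text
topnow mark [170.5 190.5] 42 71 dock [ 51.8 125.3]
topnow ptr [169.  205.2] 75 dock [ 17.1 125.1]
scenenow mark [344.5 329.8] 115 140 dock [ 53.4 122.3]
[0.56589695 0.24231638 0.04862057] [ 3.01245503 -1.57020731 -5.51145137] 0.43957352134950206 16.45
```

Call:
{"method": "drive_tool", "body": {
  "deltas": [
    [0, -0.04, 0, 0, 36],
    [0, -0.04, 0, 0, 33],
    [0, -0.04, 0, 0, 30],
    [0, -0.04, 0, 0, 27],
    [0, -0.04, 0, 0, 24]
  ],
  "force": 35
}}

```text
time_s: 16.95
tcp_pos: [0.5583, 0.2421, 0.0491]
tool_rot: [0.0, 0.697, 0.717, 0.001]
wrist_force: [3.6, -0.4, 2.7]
opening: 0.277
gripper_force: 15.5
```

Call:
{"method": "drive_tool", "body": {
  "deltas": [
    [0, 0, 0, 0, 18],
    [0, 0, 0, 0, 18],
    [0, 0, 0, 0, 18],
    [0, 0, 0, 0, 18],
    [0, 0, 0, 0, 18]
  ]
}}

```text
time_s: 17.45
tcp_pos: [0.5574, 0.242, 0.0491]
tool_rot: [-0.0, 0.697, 0.717, 0.0]
wrist_force: [-1.6, -2.1, 7.4]
opening: 0.255
gripper_force: 35.0
```

```bash
python3 mk.py | grep now; python3 -c "
from h import *
s=sense();print(s['tcp_pos'],s['wrist_force'],s['opening']*93,s['time_s'])"; python3 look.py | grep -E 'green|orange'
```

```text
topnow mark [170.4 190.4] 40 71 dock [ 52.  125.4]
topnow ptr [169.3 204.9] 76 dock [ 17.7 124.6]
scenenow mark [344.9 329.3] 121 140 dock [ 52.2 121.9]
scenenow ptr [350.9 321.9] 18 dock [ 38.8 121.7]
[0.55735364 0.24211613 0.04911758] [-1.91397169 -1.67344773  6.72804483] 23.55447503681523 17.55
scene orange px [390.9 335.5] n 26 dock [ 17.2 189.2]
scene green px [339.4 242.4] n 118 dock [-15.2  18.7]
scene green px [336.  267.2] n 81 dock [31.6 59.6]
top green px [215.9 206.8] n 829 dock [-3.4 12.2]
wrist orange px [297.2 280.4] n 927 dock [ 14.7 173.7]
```

Call:
{"method": "drive_tool", "body": {
  "deltas": [
    [0, 0, 0, 0, 18],
    [0, 0, 0, 0, 18],
    [0, 0, 0, 0, 18],
    [0, 0, 0, 0, 18],
    [0, 0, 0, 0, 18]
  ]
}}

```text
time_s: 18.2
tcp_pos: [0.5573, 0.2421, 0.0491]
tool_rot: [-0.0, 0.697, 0.717, 0.0]
wrist_force: [-1.8, -1.8, 7.0]
opening: 0.255
gripper_force: 35.0
```

```bash
python3 -c "
from plant import *
s=sense();print(s['tcp_pos'],s['opening']*93,s['gripper_force']);print(hand_in())"
```

```text
[0.55733086 0.24207017 0.04911911] 23.712841916737972 35.01087963581085
the job is handed in; nothing more can be done
None
```

I handed the job in at about 18 s with the mitt hanging on the bar, the pointer measured within about 1 mm of the mark, and the gripper holding the post and shut lever at 35 N (23.7 mm opening, about 24 mm expected when shut); the judge returned no verdict.

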